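# Hand-crank the sample rack into the reader

## Task

The blue sample rack has to go into the reader by hand: fit the loose crank fully down over the square shaft end on the feeder's gearbox and wind it clockwise (seen from above) until the rack carriage comes up against its end stop. Feel for the square and for the stop instead of forcing either, move the carriage only with the crank, leave the other things on the bench alone, and leave the crank sitting fully down on the shaft with your hand off it.

Things in the scene. Friction and masses are not known exactly. Their poses are not given: they have to be found in the camera images.
- feeder: Feeder bolted to the bench: grey base plate 120 x 440 x 12 mm with a white gearbox (80 x 80 mm, top 70 mm high) and a white reader (134 x 130 mm, 157 mm high, tunnel facing the gearbox). Origin: on the bench, under the crank shaft's axis, at the gearbox's centre; z up. Two rails run from the gearbox along the feeder's -y to the reader, centred 315 mm away.
- collar_top (a point): Centre of the dark collar (34 mm across, 76 mm above the bench) on the gearbox, feeder axes. From it the steel square shaft end, 16 mm wide, rises 18 mm, then tapers to 11 mm at 21 mm. The square's turn angle varies and is not measured. A fitted hub rests here. Shaft friction 0.12 N m: pressed over 8 N, a hub off the square drags it round.
- rack_top (a point): Middle of the tube tops of the blue tube rack (56 x 96 mm, top of rack and tubes 70 to 81 mm above the bench) fixed on the aluminium carriage, which slides on the rails along the feeder's -y.
- carriage (a joint): Travel of the carriage from its outer end, m: 0 fully out by the gearbox, 0.060 hard against the end stop in the reader; starts at 0 to 0.010. Winding the shaft clockwise seen from above moves it in, 28 mm a turn; about 2.5 N at the knob does it, 6 N is plenty, over 12 N at the stop strains the screw.
- crank: Loose dark steel crank, 0.3 kg, standing on the bench on its hub, knob up. Origin: centre of the hub's underside, z up, +x along the arm to the knob. Hub 36 x 36 x 28 mm, flat sides across y free to grip; a 18 mm square hole (sides along x and y) goes right through it. Arm 14 mm wide, z 20 to 28 mm. Balance lug 34 mm wide reaches to x = -44 mm, z 12 to 28 mm.
- knob_mid (a point): Grip point in the red knob of the crank, on its axis: 60 mm out along the crank's +x, 47 mm above the hub's underside. The knob is an upright cylinder 22 mm across, 29 to 65 mm above the hub's underside, and spins freely on the crank.
- reagent: Bystander: white bottle with a blue cap, 52 mm across, 110 mm high, loose. Origin: centre of its underside.
- jar: Bystander: small amber jar with a yellow cap, 42 mm across, 55 mm high, loose. Origin: centre of its underside.
- tube_rack: Bystander: black tube rack 50 x 110 mm, 58 mm high, loose. Origin: centre of its underside.
Mind the look-alikes: they are no part of the job. What is shaped like the crank but yellow is not meant.

How it is judged:
By the outcome, as a careful person would: the job done as asked, in the order asked, and still so for the second after the job is handed in, with the robot touching nothing.
It also fails if it takes over 72 s, if anything falls off the work surface, if the arm or the gripper's body presses on something with over 40 N, if the wrist force passes 120 N, or if a joint passes its speed limit or range.

## Robot

A 7-joint arm with a two-finger parallel gripper is mounted at the origin on the work surface. World frame = base frame: x ahead of the robot, y to its left, z up, the work surface at z = 0. Lengths are in m, angles in rad, forces in N, time in s.
With the tool pointing down it reaches from about 0.425 to 0.925 m from the base axis. Payload 6.8 kg.
Tool frame: the origin (TCP) lies at the very end of the fingers, on their centre line; the grasp point (between the pads) lies 19 mm behind it; z points along the fingers, y is the line along which they close (so a half turn about z gives the same grasp; the last joint's range is limited). The gripper opens to 88 mm and grips with 3 to 60 N. Pads are 20 mm wide; open, the fingers measure 115 mm over their backs; the gripper's body (75 mm by 178 mm) begins 61 mm behind the grasp point.
Start: joints at [1.223, 0.477, 0.022, 1.555, -0.011, 1.109, -0.083], TCP at [0.16, -0.656, 0.223] pointing down, gripper open.
Joint ranges: [-2.96, 2.96], [-0.34, 2.1], [-1.41, 1.46], [0.24, 2.44], [-1.37, 4.51], [0.17, 1.92], [-2.96, 2.96]. Speed limits (rad/s): [2.39, 2.39, 3.14, 3.14, 3.14, 3.14, 3.14].

## Interface

Orientations are given as a 3x3 rotation matrix whose columns are the frame's x, y, z axes.
In Python, from station import state, grab_frame, camera_params, close_job, look_for, silhouettes gives the robot as it stands. The module is installed in compiled form; this text tells all that it offers.
- The arm moves only by the shell command python3 -m creep [FORCE], which reads ROWS from standard input. ROWS is a JSON list of rows, 1 to 20 of them, each an object with the fields jaw (the finger opening in m), x, y, z (the shift in parts of the range, where 1.0 means 0.8 m), rx, ry, rz (a rotation vector in shares of 4 rad (1.0 is 4 rad)); a field left out counts as zero (the opening has to be given); each row is the pose to reach, as a shift and turn from the pose commanded when the command began, along the tool's axes at that moment; what a row does not reach only later rows make up. A row lasts 1/12 s, in which the tool goes at most 0.0417 m and 0.125 rad, less where a joint would pass 70% of its speed; a pose out of reach is approached as far as the arm can. The fingers move at their own pace and stop on an object; FORCE is the grip in N (left out, the last holds). Time passes only in rows, so rows that do not move let the fingers close. It prints the time, the measured TCP pose, the force, the opening and the grip force at its end. No shift or turn number may pass 1 either way. Input that does not fit is refused with a message, and nothing moves.
- state(): the state, without advancing time (a new reading comes with each control period).
- grab_frame(name): name is "scene" or "top" or "wrist"; returns the picture (400x640x3 uint8, red, green, blue); there is no depth.
- camera_params(name): a dict with "fx", "fy", "cx", "cy" (pixels), "extrinsics" (4x4, takes a point from world to camera coordinates); the wrist camera has in their place "hand_eye" (4x4, takes a point from camera to tool coordinates, whose origin is the TCP and whose axes are the flange's). Camera axes: x right, y down, z forward; pixel columns grow to the right and rows downward; lengths in m; the calibration is good to about 2 mm. The wrist camera is an equidistant fisheye: a pixel r from the principal point sees the ray r / f radians off the axis. A picture is of the moment at which its call begins: read the wrist's pose just before it. camera_params takes no time and is no camera call.
- close_job(): hands the job in; it is judged then, once.
Trained networks look in the newest picture that a camera, given by its name, has taken for a name from the list of things; names that differ only in an ending like _2 or _b are one class to them, and where a whole thing is asked for, a point or a joint stands for the part that bears it (a point fixed in the world has none). Each returns a list of dicts, best first, with "p" (0 to 1); they miss things now and then, are a little off and sometimes report something else, mostly with a low value. They report only what shows in the picture. A call takes as long as a camera call. They do not tell look-alikes from the thing itself.
- look_for(name, camera): "location" ([x, y, z] in m, in world coordinates, good to about 4 mm: the middle of the surface that is visible of it).
- silhouettes(name, camera): "region" (400x640 bool, what is visible of it).
The state is a dict: "clock": time; "joints": joint angles; "joint_vel": joint speeds; "effort": joint torques, N m; "tcp_pos": TCP position; "tcp_rot": TCP orientation; "ft_force": force on the tool from outside, world axes, zero at the start; "moment": the same for the moment, N m; "opening": finger opening in m; "grip_force": force on a finger pad.
Only numpy, scipy, OpenCV 4.12 (cv2) and the standard library are available. Lean on these libraries where they do the work, as an engineer would, in place of code of your own. Each camera call takes 0.05 s, during which the arm holds its last target. There are 200 camera calls.

## Working session

There is one attempt and no reset: what is moved stays moved. The work goes in short steps, Python scripts to look and compute and a shell command to move; the robot and the scene stay as the last step left them, time stands still between calls to the robot, and variables do not carry over. Pictures are saved under pics/ and viewed, at most 10 in all, crops included, and the job is handed in when it is done.

```bash
mkdir -p pics
cat > h.py <<'E'
import numpy as np, cv2
from station import *
E
python3 - <<'E'
from h import *
s=state(); print(s['clock'],s['tcp_pos'],s['tcp_rot'],s['opening'])
for c in ("scene","top"):
    im=grab_frame(c); cv2.imwrite(f'pics/{c}0.png',im[:,:,::-1])
    for n in ("crank","feeder","reagent","jar","tube_rack","rack_top","knob_mid"):
        print(c,n,[(np.round(d['location'],3).tolist(),round(d['p'],2)) for d in look_for(n,c)][:3])
    p=camera_params(c); print(p['fx'],p['cx'],p['cy'],np.round(p['extrinsics'],4).tolist())
E
```

```text
0.0 [ 0.16018386 -0.65508908  0.22170229] [[ 9.71376934e-01  2.37542746e-01 -5.43266914e-04]
 [ 2.37543340e-01 -9.71375379e-01  1.74188786e-03]
 [-1.13943280e-04 -1.82107912e-03 -9.99998335e-01]] 0.08785774314696983
scene crank [([0.31, 0.155, 0.029], 0.77), ([0.47, 0.177, 0.028], 0.71)]
scene feeder [([0.542, -0.303, 0.077], 0.82)]
scene reagent [([0.685, 0.277, 0.056], 0.79)]
scene jar [([0.404, -0.008, 0.037], 0.61)]
scene tube_rack [([0.746, 0.043, 0.044], 0.73), ([0.472, 0.178, 0.026], 0.58)]
scene rack_top [([0.526, -0.201, 0.062], 0.82)]
scene knob_mid [([0.312, 0.152, 0.03], 0.8), ([0.474, 0.179, 0.025], 0.67)]
373.2886859517128 322.43786272091637 199.59256380217795 [[0.7456, 0.6664, 0.0035, -0.4233], [0.3982, -0.4413, -0.8041, -0.1199], [-0.5344, 0.6009, -0.5944, 1.145], [0.0, 0.0, 0.0, 1.0]]
top crank [([0.3, 0.162, 0.028], 0.6), ([0.462, 0.188, 0.03], 0.57)]
top feeder [([0.5, -0.253, 0.07], 0.79), ([0.396, -0.004, 0.054], 0.46)]
top reagent [([0.671, 0.281, 0.074], 0.71)]
top jar [([0.392, -0.005, 0.053], 0.66)]
top tube_rack [([0.73, 0.061, 0.039], 0.82)]
top rack_top []
top knob_mid [([0.295, 0.164, 0.027], 0.93), ([0.461, 0.188, 0.028], 0.71)]
475.29891033377095 320.260338611408 193.94372757077397 [[0.0241, -0.9996, 0.011, 0.0145], [-0.9918, -0.0253, -0.1253, 0.5294], [0.1255, -0.0079, -0.9921, 1.097], [0.0, 0.0, 0.0, 1.0]]
```

View pics/scene0.png

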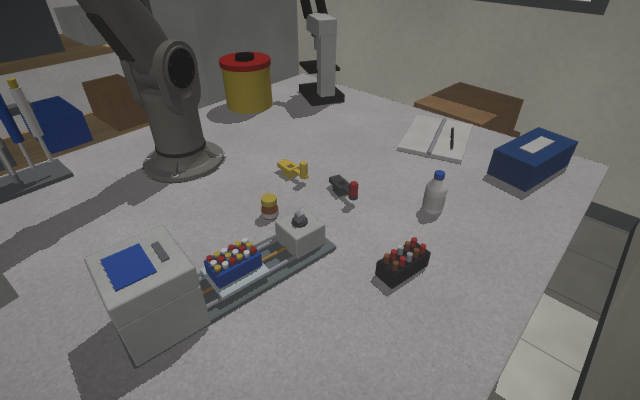

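View pics/top0.png

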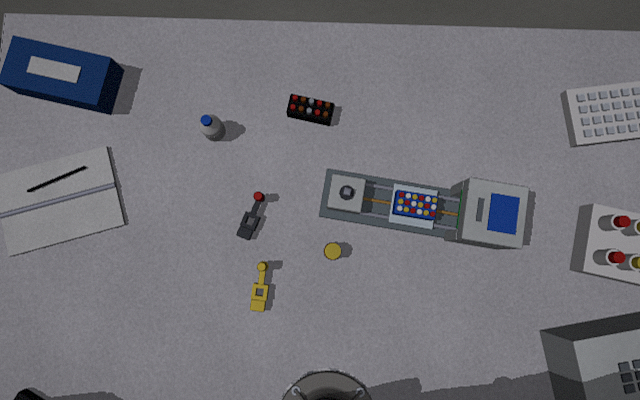

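Scene view: dark crank with a red knob at (345,186), yellow look-alike at (293,169). In the top view they are at (250,217) and (261,287). The gearbox shaft is at top (347,192), the blue rack at (415,203), and the jar at (333,251). The dark one with the red knob fits the description ("dark steel, red knob"), so I'll confirm it in a crop.

```bash
cat >> h.py <<'E'
def ray(c,u,v,z):
    p=camera_params(c); T=np.linalg.inv(p['extrinsics'])
    d=T[:3,:3]@np.array([(u-p['cx'])/p['fx'],(v-p['cy'])/p['fy'],1]); o=T[:3,3]
    return o+d*(z-o[2])/d[2]
E
python3 - <<'E'
from h import *
im=cv2.imread('pics/top0.png')
a=cv2.resize(im[180:250,215:285],(560,560),interpolation=cv2.INTER_CUBIC)[:,:400]
b=cv2.resize(im[165:235,320:370],(400,560),interpolation=cv2.INTER_CUBIC)
cv2.imwrite('pics/crop0.png',np.hstack([a,b]))
E
```

```text
(no output)
```

View pics/crop0.png

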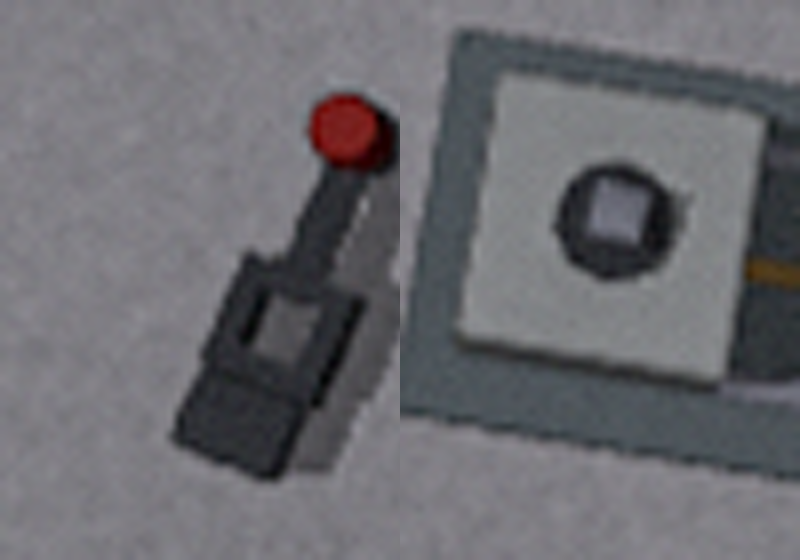

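The crop shows the dark crank with its square hub hole at crop (285,330) and red knob at (344,130). The square shaft on its collar is at (617,222), its sides nearly parallel to the image. This is the one meant.

Run:
```python
from h import *
f=lambda x,y:(215+x/8-.4,180+y/8-.4)
g=lambda x,y:(320+(x-400)/8-.4,165+y/8-.4)
k=ray('top',*f(344,130),.065);h=ray('top',*f(285,330),.028);c=ray('top',*g(617,222),.076)
print('knob',k,'hub',h,'dist',np.linalg.norm((k-h)[:2]),'yaw',np.degrees(np.arctan2(*(k-h)[1::-1])),'collar',c)
q=[ray('top',*g(*p),.097) for p in ((592,180),(645,185),(642,240),(588,232))]
print('sq',np.mean(q,0),[np.degrees(np.arctan2(*(q[(i+1)%4]-q[i])[1::-1]))%90 for i in range(4)],[np.linalg.norm(q[(i+1)%4]-q[i]) for i in range(4)])
a=ray('top',*g(500,72),.07);b=ray('top',*g(765,115),.07);print('gear edge',np.degrees(np.arctan2(*(b-a)[1::-1])),np.linalg.norm(b-a))
s=state();R=s['tcp_rot']
print('tool shift to hub above', R.T@(np.array([h[0],h[1],.2])-s['tcp_pos']))
print(camera_params('wrist'))
```

```text
knob [0.51673475 0.17222669 0.065     ] hub [0.46109515 0.19184462 0.028     ] dist 0.058996850368982924 yaw -19.422106759320783 collar [ 0.52868669 -0.0325199   0.076     ]
sq [ 0.52954139 -0.03104221  0.097     ] [np.float64(86.03025239828418), np.float64(87.83747603598897), np.float64(82.9658289094132), np.float64(86.6745546883283)] [np.float64(0.014958130324828121), np.float64(0.015605839381122958), np.float64(0.015305965604777958), np.float64(0.014780773144703701)]
gear edge -97.85165774274903 0.0775615288435083
tool shift to hub above [ 0.49345254 -0.75188169  0.02262524]
{'fx': 309.70691628693146, 'fy': 309.70691628693146, 'cx': 320.09134272432885, 'cy': 198.55003181161507, 'hand_eye': array([[ 4.67251015e-04, -9.66110570e-01, -2.58128161e-01,
         7.17168466e-02],
       [ 9.99999295e-01,  7.33173145e-04, -9.33937770e-04,
         8.34341704e-04],
       [ 1.09153979e-03, -2.58127543e-01,  9.66110232e-01,
        -1.61819408e-01],
       [ 0.00000000e+00,  0.00000000e+00,  0.00000000e+00,
         1.00000000e+00]])}
```

The manual's scale: shifts go in shares of 0.8 m and turns go in shares of 4 rad. Converting my numbers, -0.751 m is -0.9388, 0.494 m is 0.6175, 0.578 rad is 0.1445.

```bash
echo '[{"jaw":0.07, "x":0.5575, "y":-0.385, "rz":0.075}, {"jaw":0.07, "x":0.5575, "y":-0.385, "rz":0.075}, {"jaw":0.07, "x":0.5575, "y":-0.385, "rz":0.075}, {"jaw":0.07, "x":0.5575, "y":-0.385, "rz":0.1445}, {"jaw":0.07, "x":0.5575, "y":-0.385, "rz":0.1445}, {"jaw":0.07, "x":0.5575, "y":-0.385, "rz":0.1445}, {"jaw":0.07, "x":0.5575, "y":-0.385, "rz":0.1445}, {"jaw":0.07, "x":0.5575, "y":-0.385, "rz":0.1445}, {"jaw":0.07, "x":0.5575, "y":-0.385, "rz":0.1445}, {"jaw":0.07, "x":0.5575, "y":-0.385, "rz":0.1445}, {"jaw":0.07, "x":0.5575, "y":-0.385, "rz":0.1445}, {"jaw":0.07, "x":0.5575, "y":-0.385, "rz":0.1445}, {"jaw":0.07, "x":0.5575, "y":-0.385, "rz":0.1445}, {"jaw":0.07, "x":0.6175, "y":-0.9388, "rz":0.1445}, {"jaw":0.07, "x":0.6175, "y":-0.9388, "rz":0.1445}, {"jaw":0.07, "x":0.6175, "y":-0.9388, "rz":0.1445}, {"jaw":0.07, "x":0.6175, "y":-0.9388, "rz":0.1445}, {"jaw":0.07, "x":0.6175, "y":-0.9388, "rz":0.1445}, {"jaw":0.07, "x":0.6175, "y":-0.9388, "rz":0.1445}, {"jaw":0.07, "x":0.6175, "y":-0.9388, "rz":0.1445}]' | python3 -m creep 10; python3 -c "
from station import state; s=state(); print(s['joints'],s['tcp_rot'])"
```

```text
clock: 2.47
tcp_pos: [0.4809, 0.038, 0.223]
tcp_rot: [[0.943, -0.332, 0.001], [-0.332, -0.943, -0.0], [0.001, -0.0, -1.0]]
ft_force: [0.6, -0.6, 0.4]
opening: 0.07
grip_force: 0.0
[ 0.02983099  0.1735339  -0.26574453  1.9880966   0.0548315   0.9857338
 -2.17160632] [[ 9.43271535e-01 -3.32020944e-01  9.51032836e-04]
 [-3.32020977e-01 -9.43271994e-01 -1.27497805e-04]
 [ 9.39414581e-04 -1.95497801e-04 -9.99999540e-01]]
```

Converted, -0.139 m is -0.1738, -0.07 m is -0.0875.

```bash
echo '[{"jaw":0.07, "x":-0.0875, "y":-0.1738, "z":0.0875}, {"jaw":0.07, "x":-0.0875, "y":-0.1738, "z":0.0875}, {"jaw":0.07, "x":-0.0875, "y":-0.1738, "z":0.0875}, {"jaw":0.07, "x":-0.0875, "y":-0.1738, "z":0.0875}, {"jaw":0.07, "x":-0.0875, "y":-0.1738, "z":0.0875}, {"jaw":0.07, "x":-0.0875, "y":-0.1738, "z":0.0875}]' | python3 -m creep
cat >> h.py <<'E'
def wray(u,v,z,s):
    p=camera_params('wrist');H=p['hand_eye']
    x,y=u-p['cx'],v-p['cy'];r=np.hypot(x,y);t=r/p['fx']
    d=np.array([np.sin(t)*x/r,np.sin(t)*y/r,np.cos(t)])
    R=s['tcp_rot'];d=R@H[:3,:3]@d;o=R@H[:3,3]+s['tcp_pos']
    return o+d*(z-o[2])/d[2]
E
python3 - <<'E'
from h import *
s=state();im=grab_frame('wrist');print(s['joints'][6],s['tcp_pos'],s['ft_force'])
cv2.imwrite('pics/w1.png',im[:,:,::-1])
np.save('s1.npy',{k:s[k] for k in('tcp_pos','tcp_rot')},allow_pickle=True)
hsv=cv2.cvtColor(im,cv2.COLOR_RGB2HSV)
m=((hsv[...,0]<8)|(hsv[...,0]>172))&(hsv[...,1]>140)&(hsv[...,2]>60)
n,l,st,ce=cv2.connectedComponentsWithStats(m.astype(np.uint8))
for i in range(1,n):
    if st[i,4]>60: print(st[i],ce[i],wray(*ce[i],.06,s))
E
```

```text
clock: 2.97
tcp_pos: [0.4602, 0.193, 0.1518]
tcp_rot: [[0.945, -0.327, -0.002], [-0.327, -0.945, 0.0], [-0.002, 0.0, -1.0]]
ft_force: [-0.3, -0.5, -0.3]
opening: 0.07
grip_force: 0.0
-2.5540464003125196 [0.46021328 0.19298119 0.15182678] [-0.30502364 -0.45020841 -0.32521586]
[309 120  18  21 284] [317.62676056 130.15140845] [0.51899076 0.17502955 0.06      ]
```

View pics/w1.png

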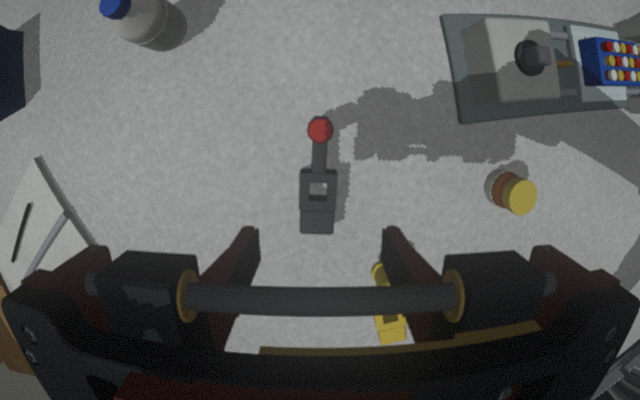

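Wrist view: red knob at (318,128), hub hole at (318,188), straight under the gripper's centre line. The yellow crank's knob at (380,270) is clear of the dark one.

Run:
```python
from h import *
s=np.load('s1.npy',allow_pickle=True).item()
im=cv2.imread('pics/w1.png'); 
h=wray(318.5,189,.028,s);k=wray(319,127,.065,s)
print(h,k,np.linalg.norm((k-h)[:2]),np.degrees(np.arctan2(*(k-h)[1::-1])))
for p in((301,170),(336.5,170),(335,209),(302,209)):print(wray(*p,.028,s))
print('tool yaw',np.degrees(np.arctan2(s['tcp_rot'][1,0],s['tcp_rot'][0,0])))
print('yellow knob',ray('top',262,267,.065),'jar',ray('top',333,251,.055))
g=im[160:240,285:355];print(cv2.imwrite('pics/w1c.png',cv2.resize(g,None,fx=7,fy=7,interpolation=cv2.INTER_CUBIC)))
```

```text
[0.46510379 0.19312271 0.028     ] [0.52121493 0.17305871 0.065     ] 0.059590470808822155 -19.67583380135455
[0.48772763 0.20261263 0.028     ]
[0.4768903  0.17122869 0.028     ]
[0.44119372 0.18456477 0.028     ]
[0.45157336 0.214669   0.028     ]
tool yaw -19.067529650484648
yellow knob [0.35486032 0.15569166 0.065     ] jar [ 0.39477407 -0.00465243  0.055     ]
True
```

View pics/w1c.png

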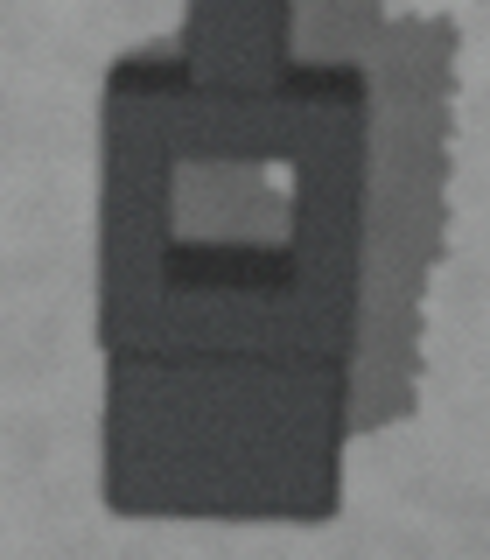

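Hub top centre at crop (234,225) gives about (0.462, 0.193), which agrees with the top camera within 2 mm. Descend and grip.

Converted, 0.146 m is 0.1825, 0.12 m is 0.15, 0.01 rad is 0.0025.

```bash
echo '[{"jaw":0.06, "x":0.0025, "z":0.05}, {"jaw":0.06, "x":0.0025, "z":0.1}, {"jaw":0.06, "x":0.0025, "z":0.15}, {"jaw":0.06, "x":0.0025, "z":0.1825, "rz":0.0025}, {"jaw":0.06, "x":0.0025, "z":0.1825, "rz":0.0025}, {"jaw":0.03, "x":0.0025, "z":0.1825, "rz":0.0025}, {"jaw":0.03, "x":0.0025, "z":0.1825, "rz":0.0025}, {"jaw":0.03, "x":0.0025, "z":0.1825, "rz":0.0025}, {"jaw":0.03, "x":0.0025, "z":0.1825, "rz":0.0025}, {"jaw":0.03, "x":0.0025, "z":0.1825, "rz":0.0025}]' | python3 -m creep 35
```

```text
clock: 3.85
tcp_pos: [0.4655, 0.191, 0.0089]
tcp_rot: [[0.94, -0.341, 0.005], [-0.341, -0.94, 0.002], [0.003, -0.004, -1.0]]
ft_force: [0.5, 1.0, 8.3]
opening: 0.0361
grip_force: 35.0
```

Converted, -0.15 m is -0.1875, -0.12 m is -0.15.

```bash
echo '[{"jaw":0.03, "z":-0.025}, {"jaw":0.03, "z":-0.05}, {"jaw":0.03, "z":-0.1}, {"jaw":0.03, "z":-0.15}, {"jaw":0.03, "z":-0.1875}, {"jaw":0.03, "z":-0.1875}]' | python3 -m creep
python3 - <<'E'
from h import *
s=state();im=grab_frame('wrist');print(s['joints'],s['tcp_pos'],s['tcp_rot'],s['moment'])
cv2.imwrite('pics/w2.png',im[:,:,::-1])
E
```

```text
clock: 4.35
tcp_pos: [0.4667, 0.1914, 0.1632]
tcp_rot: [[0.94, -0.341, 0.01], [-0.341, -0.94, 0.004], [0.008, -0.007, -1.0]]
ft_force: [0.4, 0.2, -3.6]
opening: 0.0358
grip_force: 35.0
[-0.20673257  0.28740557 -0.36040558  2.00580804  0.13487497  0.85959609
 -2.56004459] [0.46670673 0.19142054 0.16324345] [[ 0.93985672 -0.34141689  0.01019137]
 [-0.34147055 -0.93988379  0.00404161]
 [ 0.00819883 -0.00727859 -0.9999399 ]] [ 0.11639532 -0.07913386 -0.00136968]
```

View pics/w2.png

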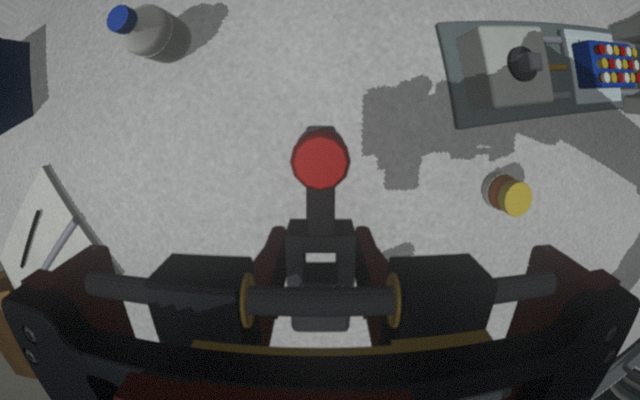

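The crank is held squarely: knob at (320,160), hub between the pads. Next I carry it beside the shaft at safe height, to see the square from close by.

Converted, 0.13 m is 0.1625, 0.1 m is 0.125, -0.28 rad is -0.07.

```bash
echo '[{"jaw":0.03, "x":0.0275, "y":0.04, "rz":-0.025}, {"jaw":0.03, "x":0.055, "y":0.0813, "rz":-0.05}, {"jaw":0.03, "x":0.0825, "y":0.125, "rz":-0.07}, {"jaw":0.03, "x":0.1088, "y":0.1625, "rx":-0.0018, "ry":-0.002, "rz":-0.07}, {"jaw":0.03, "x":0.1088, "y":0.1625, "rx":-0.0018, "ry":-0.002, "rz":-0.07}, {"jaw":0.03, "x":0.1088, "y":0.1625, "rx":-0.0018, "ry":-0.002, "rz":-0.07}]' | python3 -m creep
python3 - <<'E'
from h import *
s0=state();im0=cv2.imread('pics/w2.png')
s=state();im=grab_frame('wrist');print(s['joints'],s['tcp_pos'],s['tcp_rot'],s['moment'])
cv2.imwrite('pics/w3.png',im[:,:,::-1])
np.save('s3.npy',{k:s[k] for k in('tcp_pos','tcp_rot')},allow_pickle=True)
p=camera_params('wrist');H=p['hand_eye']
def proj(w):
    c=np.linalg.inv(H[:3,:3])@(s['tcp_rot'].T@(np.array(w)-s['tcp_pos'])-H[:3,3])
    r=np.hypot(c[0],c[1]);t=np.arctan2(r,c[2]);return np.array([p['cx'],p['cy']])+p['fx']*t*c[:2]/r
u=proj([.529,-.0325,.09]);print('shaft px',u)
x,y=int(u[0])-45,int(u[1])-45
cv2.imwrite('pics/w3c.png',np.hstack([cv2.resize(im[max(y,0):y+90,x:x+90,::-1],(540,540),interpolation=cv2.INTER_CUBIC)])); print(x,y)
E
```

```text
clock: 4.9
tcp_pos: [0.4998, 0.0349, 0.155]
tcp_rot: [[0.997, -0.074, -0.012], [-0.074, -0.997, -0.006], [-0.012, 0.007, -1.0]]
ft_force: [-0.6, 0.7, -2.5]
opening: 0.0358
grip_force: 35.0
[ 0.08420407  0.30291339 -0.33212753  2.00474969  0.13216184  0.86748102
 -1.96557888] [0.49984177 0.03490948 0.15499203] [[ 0.99720057 -0.07373806 -0.01239862]
 [-0.07382033 -0.99725157 -0.00631346]
 [-0.011899    0.00721105 -0.9999032 ]] [ 0.11553488 -0.04806528 -0.017038  ]
shaft px [404.89105504 168.59103342]
359 123
```

View pics/w3c.png

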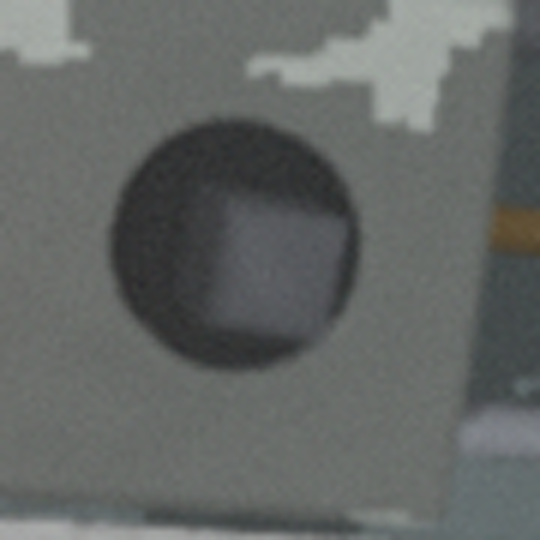

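Run:
```python
from h import *
s=np.load('s3.npy',allow_pickle=True).item()
f=lambda x,y:(359+x/6-.4,123+y/6-.4)
print('collar',wray(*f(233,244),.076,s))
q=[wray(*f(*p),.094,s) for p in ((228,194),(350,215),(327,337),(205,325))]
print('sq',np.mean(q,0),[round(float(np.degrees(np.arctan2(*(q[(i+1)%4]-q[i])[1::-1])))%90,1) for i in range(4)],[round(float(np.linalg.norm(q[(i+1)%4]-q[i])),4) for i in range(4)])
im=cv2.imread('pics/w3.png');hsv=cv2.cvtColor(im,cv2.COLOR_BGR2HSV)
m=((hsv[...,0]<8)|(hsv[...,0]>172))&(hsv[...,1]>140)&(hsv[...,2]>60);m[:,:200]=0;m[:,440:]=0;m[230:]=0
n,l,st,ce=cv2.connectedComponentsWithStats(m.astype(np.uint8));i=1+np.argmax(st[1:,4]);print(st[i],ce[i])
k=wray(*ce[i],s['tcp_pos'][2]-.009+.064,s);print('knob tool',s['tcp_rot'].T@(k-s['tcp_pos']))
t=state();print(t['tcp_pos'],t['tcp_rot'],t['clock'])
```

```text
collar [ 0.53094544 -0.03019987  0.076     ]
sq [ 0.53078442 -0.0314718   0.094     ] [77.8, 78.3, 81.0, 78.4] [0.0162, 0.0157, 0.0162, 0.0166]
[ 293  137   54   53 2101] [319.77820086 162.70157068]
knob tool [ 0.05633561  0.00017148 -0.05567449]
[0.49962619 0.03721754 0.15524326] [[ 0.99745953 -0.07020238 -0.01208745]
 [-0.07027075 -0.99751373 -0.00532761]
 [-0.01168339  0.00616347 -0.99991275]] 4.95
```

Converted, 0.0666 m is 0.0833, 0.041 m is 0.0513, 0.122 rad is 0.0305.

```bash
echo '[{"jaw":0.03, "x":0.025, "y":0.0413, "rx":0.0018, "ry":0.002, "rz":0.015}, {"jaw":0.03, "x":0.0488, "y":0.0833, "rx":0.0018, "ry":0.002, "rz":0.0305}, {"jaw":0.03, "x":0.0488, "y":0.0833, "z":0.025, "rx":0.0018, "ry":0.002, "rz":0.0305}, {"jaw":0.03, "x":0.0488, "y":0.0833, "z":0.0513, "rx":0.0018, "ry":0.002, "rz":0.0305}, {"jaw":0.03, "x":0.0488, "y":0.0833, "z":0.0513, "rx":0.0018, "ry":0.002, "rz":0.0305}, {"jaw":0.03, "x":0.0488, "y":0.0833, "z":0.0513, "rx":0.0018, "ry":0.002, "rz":0.0305}, {"jaw":0.03, "x":0.0488, "y":0.0833, "z":0.0513, "rx":0.0018, "ry":0.002, "rz":0.0305}]' | python3 -m creep; python3 -c "
from station import state; s=state(); print(s['tcp_pos'],s['tcp_rot'],s['ft_force'],s['moment'],s['joints'][6])"
```

```text
clock: 5.53
tcp_pos: [0.5348, -0.0297, 0.1161]
tcp_rot: [[0.982, -0.187, -0.0], [-0.187, -0.982, 0.001], [-0.001, -0.001, -1.0]]
ft_force: [0.0, -0.1, -4.1]
opening: 0.0357
grip_force: 35.0
[ 0.53484993 -0.02968145  0.1161256 ] [[ 9.82449684e-01 -1.86527298e-01 -4.31838793e-04]
 [-1.86526594e-01 -9.82449028e-01  1.31781980e-03]
 [-6.70068970e-04 -1.21414223e-03 -9.99999038e-01]] [ 0.01854882 -0.09965263 -4.07516219] [ 0.10735743 -0.0659184  -0.02491274] -1.9486382524090906
```

Converted, 0.013 m is 0.0163, 0.012 m is 0.015.

```bash
echo '[{"jaw":0.03, "y":0.0023, "z":0.005}, {"jaw":0.03, "y":0.0023, "z":0.01}, {"jaw":0.03, "y":0.0023, "z":0.0125}, {"jaw":0.03, "y":0.0023, "z":0.015}, {"jaw":0.03, "y":0.0023, "z":0.0163}, {"jaw":0.03, "y":0.0023, "z":0.0163}]' | python3 -m creep; python3 -c "
from station import state; s=state(); print(s['tcp_pos'],s['ft_force'],s['moment'])"
```

```text
clock: 6.03
tcp_pos: [0.5344, -0.0331, 0.1025]
tcp_rot: [[0.982, -0.189, -0.001], [-0.189, -0.982, 0.001], [-0.001, -0.001, -1.0]]
ft_force: [-0.5, -0.3, -3.9]
opening: 0.0357
grip_force: 35.0
[ 0.53441214 -0.03306024  0.10254763] [-0.51217161 -0.25752713 -3.8537725 ] [ 0.05702465 -0.02593078 -0.01445698]
```

Converted, 0.003 m is 0.0038, 0.002 m is 0.0025.

```bash
echo '[{"jaw":0.03, "z":0.0013}, {"jaw":0.03, "z":0.0025}, {"jaw":0.03, "z":0.0038}, {"jaw":0.03, "z":0.0038}]' | python3 -m creep; python3 -c "
from station import state; s=state(); print(s['tcp_pos'],s['ft_force'],s['moment'])"
```

```text
clock: 6.37
tcp_pos: [0.5345, -0.0331, 0.0996]
tcp_rot: [[0.982, -0.189, -0.0], [-0.189, -0.982, 0.001], [-0.001, -0.001, -1.0]]
ft_force: [-0.1, 0.5, -3.5]
opening: 0.0356
grip_force: 35.0
[ 0.53452142 -0.0330548   0.09955892] [-0.09802298  0.51025641 -3.48730718] [ 0.13876671  0.01779464 -0.03305804]
```

```bash
echo '[{"jaw":0.03, "z":0.0025}, {"jaw":0.03, "z":0.005}, {"jaw":0.03, "z":0.0063}, {"jaw":0.03, "z":0.0063}]' | python3 -m creep; python3 -c "
from station import state; s=state(); print(s['ft_force'],s['moment'])"
```

```text
clock: 6.7
tcp_pos: [0.5344, -0.033, 0.0944]
tcp_rot: [[0.982, -0.189, -0.001], [-0.189, -0.982, 0.001], [-0.001, -0.001, -1.0]]
ft_force: [-0.4, 0.5, -3.9]
opening: 0.0357
grip_force: 35.0
[-0.41207126  0.45633283 -3.9385826 ] [ 0.09421409 -0.0451502   0.03804178]
```

Converted, 0.009 m is 0.0113, 0.008 m is 0.01.

```bash
echo '[{"jaw":0.03, "z":0.0025}, {"jaw":0.03, "z":0.005}, {"jaw":0.03, "z":0.0075}, {"jaw":0.03, "z":0.01}, {"jaw":0.03, "z":0.0113}, {"jaw":0.03, "z":0.0113}]' | python3 -m creep; python3 -c "
from station import state; s=state(); print(s['ft_force'],s['moment'])"
```

```text
clock: 7.2
tcp_pos: [0.5344, -0.033, 0.0854]
tcp_rot: [[0.982, -0.189, -0.001], [-0.189, -0.982, 0.001], [-0.001, -0.001, -1.0]]
ft_force: [-0.2, 0.1, -4.6]
opening: 0.036
grip_force: 35.0
[-0.18330082  0.05783514 -4.6281156 ] [ 0.25574077 -0.1015573  -0.00605219]
```

Converted, 0.003 m is 0.0038, 0.002 m is 0.0025.

```bash
echo '[{"jaw":0.03, "z":0.0013}, {"jaw":0.03, "z":0.0025}, {"jaw":0.03, "z":0.0038}, {"jaw":0.03, "z":0.0038}]' | python3 -m creep; python3 -c "
from station import state; s=state(); print(s['ft_force'],s['moment'])"
```

```text
clock: 7.53
tcp_pos: [0.5346, -0.0331, 0.0848]
tcp_rot: [[0.982, -0.189, -0.0], [-0.189, -0.982, 0.0], [-0.0, -0.0, -1.0]]
ft_force: [-8.2, 0.9, 18.4]
opening: 0.0363
grip_force: 35.0
[-8.17971331  0.88980101 18.39392417] [0.34975306 1.80463785 0.0808355 ]
```

Contact at 0.0848, where the collar was expected. Ease off, open, and rise clear.

Converted, -0.09 m is -0.1125, -0.06 m is -0.075.

```bash
echo '[{"jaw":0.035, "z":-0.0028}, {"jaw":0.056, "z":-0.0028}, {"jaw":0.056, "z":-0.0028}, {"jaw":0.056, "z":-0.0028}, {"jaw":0.056, "z":-0.0375}, {"jaw":0.056, "z":-0.075}, {"jaw":0.056, "z":-0.1125}, {"jaw":0.056, "z":-0.1125}, {"jaw":0.056, "z":-0.1125}]' | python3 -m creep
python3 - <<'E'
from h import *
s=state();im=grab_frame('wrist');print(s['tcp_pos'],s['tcp_rot'],s['ft_force'],s['joints'])
cv2.imwrite('pics/w4.png',im[:,:,::-1])
hsv=cv2.cvtColor(im,cv2.COLOR_RGB2HSV)
m=((hsv[...,0]<8)|(hsv[...,0]>172))&(hsv[...,1]>140)&(hsv[...,2]>60);m[:,:200]=0;m[:,440:]=0;m[230:]=0
n,l,st,ce=cv2.connectedComponentsWithStats(m.astype(np.uint8));i=1+np.argmax(st[1:,4]);print(st[i],ce[i])
k=wray(*ce[i],.139,s);print('knob',k,'tool',s['tcp_rot'].T@(k-s['tcp_pos']))
E
```

```text
clock: 8.28
tcp_pos: [0.5359, -0.0333, 0.1743]
tcp_rot: [[0.982, -0.189, 0.004], [-0.189, -0.982, 0.0], [0.003, -0.001, -1.0]]
ft_force: [-0.6, 0.1, -0.3]
opening: 0.056
grip_force: 0.0
[ 0.5359424  -0.03333686  0.17431619] [[ 9.81885021e-01 -1.89443318e-01  3.61050031e-03]
 [-1.89446087e-01 -9.81891027e-01  4.38069234e-04]
 [ 3.46212856e-03 -1.11412877e-03 -9.99993386e-01]] [-0.58861046  0.13489635 -0.31711909] [ 0.17606126  0.31981633 -0.27796954  1.92271112  0.10935588  0.90982132
 -1.91685598]
[200  15  12  13 115] [205.1826087   21.15652174]
knob [0.68923429 0.01507362 0.139     ] tool [ 0.14122156 -0.07653459  0.03589062]
```

View pics/w4.png

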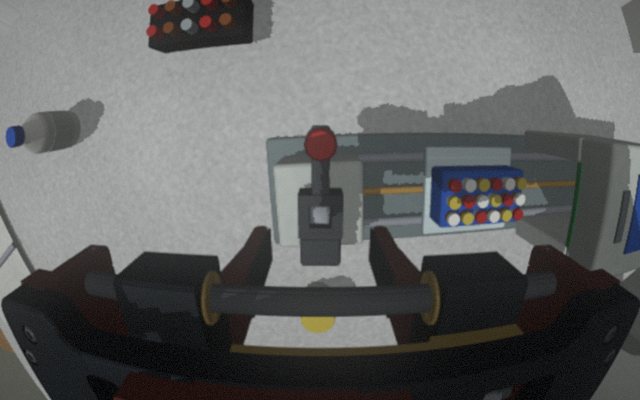

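The crank is seated: shaft end visible in the hub hole at (320,214), knob at (320,144), rack at (478,195).

```bash
python3 - <<'E'
from h import *
s=state();im=cv2.imread('pics/w4.png')
for uv in((320,142.5),):
  k=wray(*uv,.141,s);print('knob',k,s['tcp_rot'].T@(k-s['tcp_pos']))
print('hub top',wray(320.5,208,.104,s),'rack',wray(487,202,.081,s))
E
echo '[{"jaw":0.044, "x":0.035}, {"jaw":0.044, "x":0.0688}, {"jaw":0.044, "x":0.0688}, {"jaw":0.044, "x":0.0688, "z":0.025}, {"jaw":0.044, "x":0.0688, "z":0.05}, {"jaw":0.044, "x":0.0688, "z":0.0688}, {"jaw":0.044, "x":0.0688, "z":0.0788}, {"jaw":0.044, "x":0.0688, "z":0.0788}]' | python3 -m creep; python3 -c "
from station import state; s=state(); print(s['tcp_pos'],s['ft_force'],s['moment'])"
```

```text
knob [ 0.59008445 -0.04397805  0.141     ] [ 5.63027714e-02 -4.73587526e-05  3.18826006e-02]
hub top [ 0.53729739 -0.03414478  0.104     ] rack [ 0.5058252  -0.18801675  0.081     ]
clock: 9.0
tcp_pos: [0.5861, -0.0435, 0.1066]
tcp_rot: [[0.982, -0.189, -0.006], [-0.189, -0.982, 0.001], [-0.006, 0.0, -1.0]]
ft_force: [0.2, -0.6, 0.6]
opening: 0.0437
grip_force: 0.0
[ 0.58609843 -0.04348038  0.10661033] [ 0.17657298 -0.60784677  0.59902216] [ 0.01088924  0.02771982 -0.00814593]
```

Converted, -0.004 m is -0.005, 0.003 m is 0.0038.

```bash
echo '[{"jaw":0.044, "x":0.0038, "z":-0.005}, {"jaw":0.044, "x":0.0038, "z":-0.005}, {"jaw":0.015, "x":0.0038, "z":-0.005}, {"jaw":0.015, "x":0.0038, "z":-0.005}, {"jaw":0.015, "x":0.0038, "z":-0.005}, {"jaw":0.015, "x":0.0038, "z":-0.005}, {"jaw":0.015, "x":0.0038, "z":-0.005}]' | python3 -m creep 10; python3 -c "
from station import state; s=state(); print(s['tcp_pos'],s['ft_force'],s['moment'])"
```

```text
clock: 9.58
tcp_pos: [0.5917, -0.0441, 0.114]
tcp_rot: [[0.982, -0.189, 0.0], [-0.189, -0.982, 0.001], [0.0, -0.001, -1.0]]
ft_force: [-0.7, 0.3, 0.2]
opening: 0.0221
grip_force: 10.0
[ 0.59170704 -0.04412918  0.11402263] [-0.66602393  0.33856693  0.194065  ] [-0.03107293 -0.08350911 -0.05587966]
```

Converted, -0.06 m is -0.075, 0.052 m is 0.065.

```bash
echo '[{"jaw":0.015, "x":-0.0011, "y":0.013}, {"jaw":0.015, "x":-0.0045, "y":0.0256}, {"jaw":0.015, "x":-0.01, "y":0.0375}, {"jaw":0.015, "x":-0.0175, "y":0.0483}, {"jaw":0.015, "x":-0.0268, "y":0.0575}, {"jaw":0.015, "x":-0.0375, "y":0.065}, {"jaw":0.015, "x":-0.0494, "y":0.0705}, {"jaw":0.015, "x":-0.062, "y":0.0739}, {"jaw":0.015, "x":-0.075, "y":0.075}]' | python3 -m creep
python3 - <<'E'
from h import *
s=state();print(s['tcp_pos'],s['ft_force'],s['moment'])
c=np.array([.5328,-.0328]);d=s['tcp_pos'][:2]-c;print(np.linalg.norm(d),np.degrees(np.arctan2(d[1],d[0])))
grab_frame('top');print(*[np.round(look_for(n,'top')[0]['location'],3) for n in('feeder','tube_rack','jar')],look_for('rack_top','top')[:1])
E
```

```text
clock: 10.33
tcp_pos: [0.5214, -0.0914, 0.1139]
tcp_rot: [[0.982, -0.19, 0.002], [-0.19, -0.982, 0.002], [0.002, -0.002, -1.0]]
ft_force: [5.5, 7.7, -2.4]
opening: 0.0218
grip_force: 10.0
[ 0.52136719 -0.09143703  0.11390047] [ 5.45599205  7.65280665 -2.38430217] [ 1.6352041  -1.08726988 -0.0301647 ]
0.05974119373751323 -101.0328839942852
[ 0.492 -0.309  0.155] [0.732 0.062 0.041] [ 0.395 -0.002  0.055] []
```

Converted, -0.061 m is -0.0763, -0.06 m is -0.075.

```bash
echo '[{"jaw":0.015, "x":-0.0156, "y":-0.0029}, {"jaw":0.015, "x":-0.0305, "y":-0.0078}, {"jaw":0.015, "x":-0.0441, "y":-0.0156}, {"jaw":0.015, "x":-0.0558, "y":-0.0261}, {"jaw":0.015, "x":-0.065, "y":-0.0388}, {"jaw":0.015, "x":-0.0714, "y":-0.0531}, {"jaw":0.015, "x":-0.0746, "y":-0.0684}, {"jaw":0.015, "x":-0.075, "y":-0.0763}]' | python3 -m creep
python3 - <<'E'
from h import *
s=state();print(s['tcp_pos'],s['tcp_rot'].T@s['ft_force'],s['moment'])
im=grab_frame('wrist');cv2.imwrite('pics/w5.png',im[:,:,::-1])
E
```

```text
clock: 11.25
tcp_pos: [0.473, -0.0198, 0.1139]
tcp_rot: [[0.982, -0.188, -0.001], [-0.188, -0.982, -0.0], [-0.001, 0.001, -1.0]]
ft_force: [1.2, -3.2, 0.8]
opening: 0.0219
grip_force: 10.0
[ 0.47296455 -0.0197544   0.1138553 ] [ 1.75307615  2.89810907 -0.80255301] [-0.7134862  -0.33319375 -0.02047068]
```

View pics/w5.png

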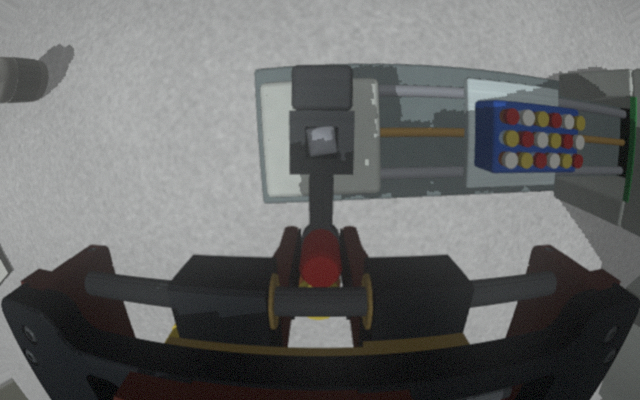

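Crank sits fully down, with the shaft end visible in the hub at (322,138). The knob is between the pads and the rack at (530,137) has moved towards the reader. Tangential force is about 3 N, so keep winding.

The manual's scale: shifts go in shares of 0.8 m and turns go in shares of 4 rad. Converting my numbers, 0.12 m is 0.15, 0.1187 m is 0.1484.

```bash
echo '[{"jaw":0.015, "x":0.0016, "y":-0.0156}, {"jaw":0.015, "x":0.0065, "y":-0.0305}, {"jaw":0.015, "x":0.0144, "y":-0.0441}, {"jaw":0.015, "x":0.0249, "y":-0.0558}, {"jaw":0.015, "x":0.0375, "y":-0.065}, {"jaw":0.015, "x":0.0519, "y":-0.0714}, {"jaw":0.015, "x":0.0671, "y":-0.0746}, {"jaw":0.015, "x":0.0829, "y":-0.0746}, {"jaw":0.015, "x":0.0981, "y":-0.0714}, {"jaw":0.015, "x":0.1125, "y":-0.065}, {"jaw":0.015, "x":0.1251, "y":-0.0558}, {"jaw":0.015, "x":0.1356, "y":-0.0441}, {"jaw":0.015, "x":0.1435, "y":-0.0305}, {"jaw":0.015, "x":0.1484, "y":-0.0156}, {"jaw":0.015, "x":0.15}]' | python3 -m creep
python3 - <<'E'
from h import *
s=state();print(s['tcp_pos'],s['tcp_rot'].T@s['ft_force'],s['moment'])
E
```

```text
clock: 12.55
tcp_pos: [0.5918, -0.0436, 0.1135]
tcp_rot: [[0.982, -0.189, -0.0], [-0.189, -0.982, 0.002], [-0.001, -0.001, -1.0]]
ft_force: [-2.4, 3.9, 1.0]
opening: 0.0216
grip_force: 10.0
[ 0.59179954 -0.04359348  0.11350071] [-3.13566835 -3.36881046 -0.96062195] [ 1.14540831  0.66192518 -0.03976763]
```

Converted, -0.12 m is -0.15, -0.1187 m is -0.1484.

```bash
echo '[{"jaw":0.015, "x":-0.0016, "y":0.0156}, {"jaw":0.015, "x":-0.0065, "y":0.0305}, {"jaw":0.015, "x":-0.0144, "y":0.0441}, {"jaw":0.015, "x":-0.0249, "y":0.0558}, {"jaw":0.015, "x":-0.0375, "y":0.065}, {"jaw":0.015, "x":-0.0519, "y":0.0714}, {"jaw":0.015, "x":-0.0671, "y":0.0746}, {"jaw":0.015, "x":-0.0829, "y":0.0746}, {"jaw":0.015, "x":-0.0981, "y":0.0714}, {"jaw":0.015, "x":-0.1125, "y":0.065}, {"jaw":0.015, "x":-0.1251, "y":0.0558}, {"jaw":0.015, "x":-0.1356, "y":0.0441}, {"jaw":0.015, "x":-0.1435, "y":0.0305}, {"jaw":0.015, "x":-0.1484, "y":0.0156}, {"jaw":0.015, "x":-0.15}, {"jaw":0.015, "x":-0.1484, "y":-0.0156}, {"jaw":0.015, "x":-0.1435, "y":-0.0305}, {"jaw":0.015, "x":-0.1356, "y":-0.0441}, {"jaw":0.015, "x":-0.1251, "y":-0.0558}, {"jaw":0.015, "x":-0.1125, "y":-0.065}]' | python3 -m creep
python3 - <<'E'
from h import *
s=state();print(s['tcp_pos'],s['tcp_rot'].T@s['ft_force'],s['moment'])
E
```

```text
clock: 14.22
tcp_pos: [0.5128, 0.0254, 0.1137]
tcp_rot: [[0.982, -0.188, -0.002], [-0.188, -0.982, -0.0], [-0.002, 0.001, -1.0]]
ft_force: [-3.1, -3.7, 3.6]
opening: 0.0219
grip_force: 10.0
[0.51277247 0.02543267 0.11368423] [-2.3611775   4.25476328 -3.57450348] [-0.89130121  0.64541303 -0.00391541]
```

600° wound and still running at about 4 N tangential. The stop is between 643° and 771°. I re-grip with the finger gap along the tangent, so a light grip slips before the stop is strained.

Converted, -0.0017 m is -0.0021, -2.1 rad is -0.525.

```bash
echo '[{"jaw":0.036}, {"jaw":0.036}, {"jaw":0.036, "x":-0.0021, "rz":-0.025}, {"jaw":0.036, "x":-0.0021, "rz":-0.055}, {"jaw":0.036, "x":-0.0021, "rz":-0.085}, {"jaw":0.036, "x":-0.0021, "rz":-0.115}, {"jaw":0.036, "x":-0.0021, "rz":-0.145}, {"jaw":0.036, "x":-0.0021, "rz":-0.175}, {"jaw":0.036, "x":-0.0021, "rz":-0.205}, {"jaw":0.036, "x":-0.0021, "rz":-0.235}, {"jaw":0.036, "x":-0.0021, "rz":-0.265}, {"jaw":0.036, "x":-0.0021, "rz":-0.295}, {"jaw":0.036, "x":-0.0021, "rz":-0.325}, {"jaw":0.036, "x":-0.0021, "rz":-0.355}, {"jaw":0.036, "x":-0.0021, "rz":-0.385}, {"jaw":0.036, "x":-0.0021, "rz":-0.415}, {"jaw":0.036, "x":-0.0021, "rz":-0.445}, {"jaw":0.036, "x":-0.0021, "rz":-0.475}, {"jaw":0.036, "x":-0.0021, "rz":-0.5}, {"jaw":0.036, "x":-0.0021, "rz":-0.525}]' | python3 -m creep 7
echo '[{"jaw":0.036, "rz":-0.03}, {"jaw":0.036, "rz":-0.06}, {"jaw":0.036, "rz":-0.09}, {"jaw":0.036, "rz":-0.12}, {"jaw":0.036, "rz":-0.15}, {"jaw":0.036, "rz":-0.18}, {"jaw":0.036, "rz":-0.21}, {"jaw":0.036, "rz":-0.24}, {"jaw":0.036, "rz":-0.27}, {"jaw":0.036, "rz":-0.3}, {"jaw":0.036, "rz":-0.33}, {"jaw":0.036, "rz":-0.36}, {"jaw":0.036, "rz":-0.3913}, {"jaw":0.036, "rz":-0.3913}, {"jaw":0.036, "rz":-0.3913}, {"jaw":0.015, "rz":-0.3913}, {"jaw":0.015, "rz":-0.3913}, {"jaw":0.015, "rz":-0.3913}, {"jaw":0.015, "rz":-0.3913}, {"jaw":0.015, "rz":-0.3913}]' | python3 -m creep 7
python3 - <<'E'
from h import *
s=state();print(s['tcp_pos'],s['tcp_rot'],s['tcp_rot'].T@s['ft_force'],s['joints'])
im=grab_frame('wrist');cv2.imwrite('pics/w6.png',im[:,:,::-1])
E
```

```text
clock: 15.88
tcp_pos: [0.511, 0.0248, 0.1135]
tcp_rot: [[-0.337, 0.942, -0.001], [0.942, 0.337, 0.001], [0.001, -0.0, -1.0]]
ft_force: [-0.4, -0.1, 0.1]
opening: 0.0359
grip_force: 0.0
clock: 17.55
tcp_pos: [0.5113, 0.0261, 0.1139]
tcp_rot: [[-0.945, -0.327, -0.0], [-0.327, 0.945, 0.001], [-0.0, 0.001, -1.0]]
ft_force: [-0.7, 3.7, 1.5]
opening: 0.0216
grip_force: 7.0
[0.51127735 0.02612516 0.11394028] [[-9.44946100e-01 -3.27225905e-01 -2.75910713e-04]
 [-3.27225946e-01  9.44944979e-01  1.47229229e-03]
 [-2.21051733e-04  1.48152200e-03 -9.99998878e-01]] [-0.56372419  3.75145503 -1.51895204] [ 0.69674588  0.62034311 -1.13462105  1.9876698   0.68379655  0.98277292
  1.12590921]
```

View pics/w6.png

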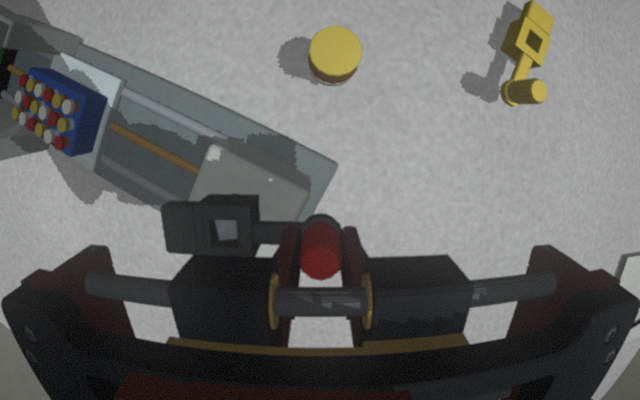

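Knob at (321,250) is centred between the pads, the fingers straddling it with the gap along the tangent. The crank is still fully down.

Converted, -0.03 m is -0.0375, -0.0244 m is -0.0305, 0.524 rad is 0.131.

```bash
echo '[{"jaw":0.015, "x":-0.0079, "y":-0.0004, "rz":0.0263}, {"jaw":0.015, "x":-0.0156, "y":-0.0016, "rz":0.0523}, {"jaw":0.015, "x":-0.0231, "y":-0.0036, "rz":0.0785}, {"jaw":0.015, "x":-0.0305, "y":-0.0065, "rz":0.1048}, {"jaw":0.015, "x":-0.0375, "y":-0.01, "rz":0.131}]' | python3 -m creep
cat >> h.py <<'E'
def rep():
    s=state();c=np.array([.5305,-.0317]);d=s['tcp_pos'][:2]-c
    print('F tool',np.round(s['tcp_rot'].T@s['ft_force'],2),'r',np.linalg.norm(d).round(4),'ang',np.degrees(np.arctan2(d[1],d[0])).round(1),'toolx yaw',np.degrees(np.arctan2(s['tcp_rot'][1,0],s['tcp_rot'][0,0])).round(1))
E
python3 -c "
from h import *
rep()"
```

```text
clock: 18.02
tcp_pos: [0.5417, 0.0277, 0.1136]
tcp_rot: [[-0.981, 0.194, -0.002], [0.194, 0.981, 0.0], [0.002, -0.0, -1.0]]
ft_force: [-3.3, 0.2, 2.6]
opening: 0.0214
grip_force: 7.0
F tool [ 3.33 -0.47 -2.58] r 0.0604 ang 79.3 toolx yaw 168.8
```

Converted, -0.0125 m is -0.0156, -0.0094 m is -0.0118, 0.209 rad is 0.0523.

```bash
echo '[{"jaw":0.015, "x":-0.0039, "y":-0.0001, "rz":0.013}, {"jaw":0.015, "x":-0.0079, "y":-0.0004, "rz":0.0263}, {"jaw":0.015, "x":-0.0118, "y":-0.0009, "rz":0.0393}, {"jaw":0.015, "x":-0.0156, "y":-0.0016, "rz":0.0523}]' | python3 -m creep|tail -1; python3 -c "
from h import *
rep()"
```

```text
grip_force: 7.0
F tool [ 1.71  0.17 -2.55] r 0.0601 ang 67.4 toolx yaw 156.9
```

Converted, -0.0125 m is -0.0156, -0.0094 m is -0.0118, 0.209 rad is 0.0523.

```bash
echo '[{"jaw":0.015, "x":-0.0039, "y":-0.0001, "rz":0.013}, {"jaw":0.015, "x":-0.0079, "y":-0.0004, "rz":0.0263}, {"jaw":0.015, "x":-0.0118, "y":-0.0009, "rz":0.0393}, {"jaw":0.015, "x":-0.0156, "y":-0.0016, "rz":0.0523}]' | python3 -m creep|tail -1; python3 -c "
from h import *
rep()"
```

```text
grip_force: 7.0
F tool [ 4.14 -0.71 -1.91] r 0.0598 ang 55.4 toolx yaw 145.0
```

Converted, -0.0125 m is -0.0156, -0.0094 m is -0.0118, 0.209 rad is 0.0523.

```bash
echo '[{"jaw":0.015, "x":-0.0039, "y":-0.0001, "rz":0.013}, {"jaw":0.015, "x":-0.0079, "y":-0.0004, "rz":0.0263}, {"jaw":0.015, "x":-0.0118, "y":-0.0009, "rz":0.0393}, {"jaw":0.015, "x":-0.0156, "y":-0.0016, "rz":0.0523}]' | python3 -m creep|tail -1; python3 -c "
from h import *
rep()"
```

```text
grip_force: 7.0
F tool [ 3.9  -2.75 -1.4 ] r 0.0595 ang 43.5 toolx yaw 133.0
```

Converted, -0.0125 m is -0.0156, -0.0094 m is -0.0118, 0.209 rad is 0.0523.

```bash
echo '[{"jaw":0.015, "x":-0.0039, "y":-0.0003, "rz":0.013}, {"jaw":0.015, "x":-0.0079, "y":-0.0006, "rz":0.0263}, {"jaw":0.015, "x":-0.0118, "y":-0.0013, "rz":0.0393}, {"jaw":0.015, "x":-0.0156, "y":-0.0021, "rz":0.0523}]' | python3 -m creep|tail -1; python3 -c "
from h import *
rep()"
```

```text
grip_force: 7.0
F tool [ 3.82 -2.01 -2.2 ] r 0.0592 ang 31.6 toolx yaw 121.0
```

Converted, -0.0125 m is -0.0156, -0.0094 m is -0.0118, 0.209 rad is 0.0523.

```bash
echo '[{"jaw":0.015, "x":-0.0039, "y":-0.0003, "rz":0.013}, {"jaw":0.015, "x":-0.0079, "y":-0.0006, "rz":0.0263}, {"jaw":0.015, "x":-0.0118, "y":-0.0013, "rz":0.0393}, {"jaw":0.015, "x":-0.0156, "y":-0.0021, "rz":0.0523}]' | python3 -m creep|tail -1; python3 -c "
from h import *
rep()"
```

```text
grip_force: 7.0
F tool [ 5.03 -2.4  -1.81] r 0.059 ang 19.7 toolx yaw 109.1
```

Converted, -0.0063 m is -0.0079, -0.0031 m is -0.0039, 0.105 rad is 0.0263.

```bash
echo '[{"jaw":0.015, "x":-0.0039, "y":-0.0003, "rz":0.013}, {"jaw":0.015, "x":-0.0079, "y":-0.0006, "rz":0.0263}, {"jaw":0.015, "x":-0.0079, "y":-0.0006, "rz":0.0263}]' | python3 -m creep|tail -1
python3 - <<'E'
from h import *
rep()
s=state();im=grab_frame('wrist');cv2.imwrite('pics/w7.png',im[:,:,::-1])
r=silhouettes('knob_mid','wrist')
hsv=cv2.cvtColor(im,cv2.COLOR_RGB2HSV)
m=((hsv[...,0]<8)|(hsv[...,0]>172))&(hsv[...,1]>120)&(hsv[...,2]>60);m[:200]=0;m[290:]=0;m[:,:280]=0;m[:,360:]=0
ys,xs=np.nonzero(m);print(xs.mean(),ys.mean(),ys.min(),ys.max(),len(xs))
im=cv2.imread('pics/w6.png');hsv=cv2.cvtColor(im,cv2.COLOR_BGR2HSV)
m=((hsv[...,0]<8)|(hsv[...,0]>172))&(hsv[...,1]>120)&(hsv[...,2]>60);m[:200]=0;m[290:]=0;m[:,:280]=0;m[:,360:]=0
ys,xs=np.nonzero(m);print('w6',xs.mean(),ys.mean(),ys.min(),ys.max(),len(xs))
E
```

```text
grip_force: 7.0
F tool [ 6.75 -2.7  -1.76] r 0.0588 ang 15.1 toolx yaw 103.1
319.85445026178013 249.1910994764398 220 277 1910
w6 318.97721179624665 255.05697050938338 223 278 1492
```

Converted, -0.001 m is -0.0013, 0.017 rad is 0.0043.

```bash
echo '[{"jaw":0.015, "x":-0.0013, "rz":0.0043}, {"jaw":0.015, "x":-0.0013, "rz":0.0043}]' | python3 -m creep|tail -1
python3 - <<'E'
from h import *
rep()
s=state();im=grab_frame('wrist');cv2.imwrite('pics/w8.png',im[:,:,::-1])
b=cv2.imread('pics/w6.png')
cv2.imwrite('pics/cmp.png',np.vstack([im[:,:,::-1][:290],b[:290]]))
E
```

```text
grip_force: 7.0
F tool [ 7.15 -3.09 -2.53] r 0.0587 ang 14.8 toolx yaw 102.3
```

View pics/w8.png

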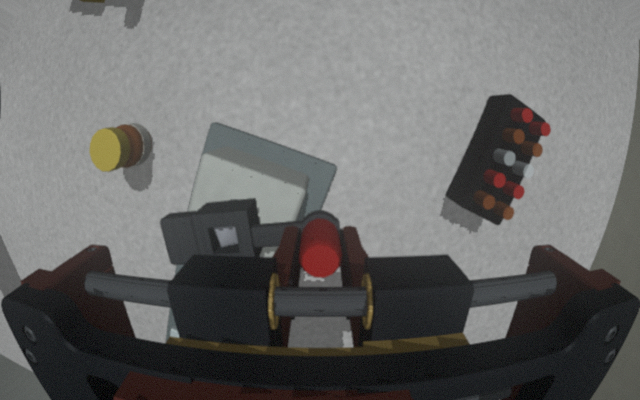

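Converted, -0.0015 m is -0.0019, -0.001 m is -0.0013.

```bash
echo '[{"jaw":0.015, "x":-0.0013}, {"jaw":0.015, "x":-0.0019, "y":0.0006}, {"jaw":0.015, "x":-0.0019, "y":0.0006}]' | python3 -m creep|tail -1; python3 -c "
from h import *
rep()"
```

```text
grip_force: 7.0
F tool [ 6.79 -4.75 -2.66] r 0.0588 ang 12.9 toolx yaw 102.3
```

Run:
```python
from h import *
grab=grab_frame('wrist');cv2.imwrite('pics/w9.png',grab[:,:,::-1])
for f in('w6','w7','w8','w9'):
    im=cv2.imread(f'pics/{f}.png');hsv=cv2.cvtColor(im,cv2.COLOR_BGR2HSV)
    m=((hsv[...,0]<8)|(hsv[...,0]>172))&(hsv[...,1]>120)&(hsv[...,2]>60);m[:200]=0;m[290:]=0;m[:,:285]=0;m[:,355:]=0
    ys,xs=np.nonzero(m)
    c=m[:,312:328].sum(0); 
    # hub template shift relative to w6
    a=cv2.imread('pics/w8.png',0)[190:275,155:260];r=cv2.matchTemplate(cv2.imread(f'pics/{f}.png',0)[150:300,100:300],a,cv2.TM_CCOEFF_NORMED)
    _,v,_,p=cv2.minMaxLoc(r)
    print(f,xs.mean().round(1),np.percentile(ys,[1,50,99]),'hub',p[0]+100,p[1]+150,round(v,2))
```

```text
w6 319.0 [227. 256. 277.] hub 155 182 0.71
w7 319.9 [221. 250. 275.] hub 155 189 0.99
w8 319.8 [221. 249. 275.] hub 155 190 1.0
w9 319.6 [218. 246. 271.] hub 155 187 0.99
```

The crank stood still while the pads slid over the knob at about 7 N, so this looks like the stop. I'll recentre on the knob and confirm with a slightly firmer grip, still slip-limited below 12 N.

Converted, 0.006 m is 0.0075, -0.0015 m is -0.0019, -0.11 rad is -0.0275.

```bash
echo '[{"jaw":0.036}, {"jaw":0.036}, {"jaw":0.036, "x":0.0075, "y":-0.0019, "rz":-0.0275}, {"jaw":0.036, "x":0.0075, "y":-0.0019, "rz":-0.0275}, {"jaw":0.015, "x":0.0075, "y":-0.0019, "rz":-0.0275}, {"jaw":0.015, "x":0.0075, "y":-0.0019, "rz":-0.0275}, {"jaw":0.015, "x":0.0075, "y":-0.0019, "rz":-0.0275}, {"jaw":0.015, "x":0.0075, "y":-0.0019, "rz":-0.0275}, {"jaw":0.015, "x":0.0075, "y":-0.0019, "rz":-0.0275}]' | python3 -m creep 9.5|tail -2
cat > m.py <<'E'
from h import *
import sys
rep();im=grab_frame('wrist');cv2.imwrite(f'pics/{sys.argv[1]}.png',im[:,:,::-1])
hsv=cv2.cvtColor(im,cv2.COLOR_RGB2HSV)
m=((hsv[...,0]<8)|(hsv[...,0]>172))&(hsv[...,1]>120)&(hsv[...,2]>60);m[:200]=0;m[290:]=0;m[:,:285]=0;m[:,355:]=0
ys,xs=np.nonzero(m)
a=cv2.imread('pics/w8.png',0)[190:275,155:260];r=cv2.matchTemplate(cv2.cvtColor(im,cv2.COLOR_RGB2GRAY)[150:300,100:300],a,cv2.TM_CCOEFF_NORMED)
_,v,_,p=cv2.minMaxLoc(r)
print(xs.mean().round(1),np.percentile(ys,[1,50,99]),'hub',p[0]+100,p[1]+150,round(v,2))
E
python3 m.py w10
echo '[{"jaw":0.015, "x":-0.0013, "rz":0.0043}, {"jaw":0.015, "x":-0.0025, "rz":0.0088}, {"jaw":0.015, "x":-0.0038, "rz":0.013}, {"jaw":0.015, "x":-0.0038, "rz":0.013}]' | python3 -m creep|tail -1; python3 m.py w11
```

```text
opening: 0.0217
grip_force: 9.5
F tool [-0.39 -1.35 -0.82] r 0.0588 ang 15.8 toolx yaw 108.4
319.8 [216. 243. 268.] hub 154 181 0.94
grip_force: 9.5
F tool [ 3.6  -2.13 -0.97] r 0.0587 ang 14.2 toolx yaw 105.5
319.8 [215. 243. 268.] hub 154 184 0.98
```

Converted, -0.002 m is -0.0025, -0.001 m is -0.0013, 0.035 rad is 0.0088.

```bash
echo '[{"jaw":0.015, "x":-0.0013, "rz":0.0043}, {"jaw":0.015, "x":-0.0025, "rz":0.0088}, {"jaw":0.015, "x":-0.0025, "rz":0.0088}]' | python3 -m creep|tail -1; python3 m.py w12
```

```text
grip_force: 9.5
F tool [ 4.99 -3.57 -1.35] r 0.0587 ang 12.9 toolx yaw 103.5
319.7 [215. 243. 268.] hub 154 185 0.98
```

Converted, -0.002 m is -0.0025, -0.001 m is -0.0013, 0.035 rad is 0.0088.

```bash
echo '[{"jaw":0.015, "x":-0.0013, "rz":0.0043}, {"jaw":0.015, "x":-0.0025, "rz":0.0088}, {"jaw":0.015, "x":-0.0025, "rz":0.0088}]' | python3 -m creep|tail -1; python3 m.py w13
```

```text
grip_force: 9.5
F tool [ 5.99 -4.72 -1.43] r 0.0586 ang 11.7 toolx yaw 101.5
319.8 [214.01 243.   268.  ] hub 155 187 0.99
```

Converted, -0.003 m is -0.0038, -0.0015 m is -0.0019, 0.052 rad is 0.013.

```bash
echo '[{"jaw":0.015, "x":-0.0013, "y":-0.0006, "rz":0.0043}, {"jaw":0.015, "x":-0.0025, "y":-0.0013, "rz":0.0088}, {"jaw":0.015, "x":-0.0038, "y":-0.0019, "rz":0.013}, {"jaw":0.015, "x":-0.0038, "y":-0.0019, "rz":0.013}, {"jaw":0.015, "x":-0.0038, "y":-0.0019, "rz":0.013}]' | python3 -m creep|tail -1; python3 m.py w14
```

```text
grip_force: 9.5
F tool [ 9.63 -2.35  0.01] r 0.0582 ang 9.8 toolx yaw 98.6
319.7 [214. 243. 268.] hub 156 189 0.98
```

Force now climbs to 9.6 N with hardly any advance, against 2 to 4 N while running. The carriage is hard on its stop. Let go and rise.

```bash
echo '[{"jaw":0.05, "x":0.0038}, {"jaw":0.05, "x":0.0038}, {"jaw":0.05, "x":0.0038}, {"jaw":0.05, "x":0.0038, "z":-0.0125}, {"jaw":0.05, "x":0.0038, "z":-0.0375}, {"jaw":0.05, "x":0.0038, "z":-0.075}, {"jaw":0.05, "x":0.0038, "z":-0.125}, {"jaw":0.05, "x":0.0038, "z":-0.15}, {"jaw":0.05, "x":-0.0375, "y":0.0375, "z":-0.15}, {"jaw":0.05, "x":-0.075, "y":0.075, "z":-0.15}, {"jaw":0.05, "x":-0.1125, "y":0.1125, "z":-0.15}, {"jaw":0.05, "x":-0.15, "y":0.15, "z":-0.15}, {"jaw":0.05, "x":-0.15, "y":0.15, "z":-0.15}]' | python3 -m creep
python3 - <<'E'
from h import *
a=grab_frame('wrist');b=grab_frame('scene')
cv2.imwrite('pics/f.png',np.hstack([cv2.resize(a,(400,250)),cv2.resize(b[130:330,180:500],(400,250))])[:,:,::-1])
E
```

```text
clock: 23.88
tcp_pos: [0.7285, -0.1339, 0.2328]
tcp_rot: [[-0.14, 0.99, 0.001], [0.99, 0.14, -0.002], [-0.002, 0.001, -1.0]]
ft_force: [-0.3, -1.2, -0.4]
opening: 0.0501
grip_force: 0.0
```

View pics/f.png

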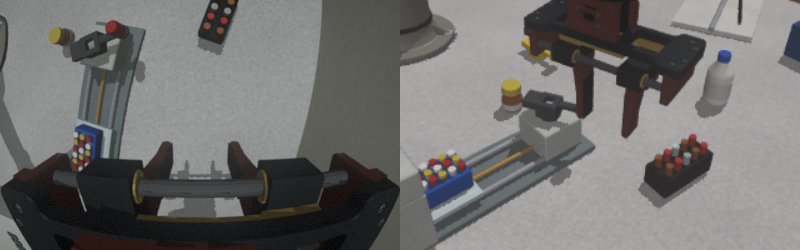

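That's two more pictures than the ten I was allowed, so the last check is by numbers. The final view shows the crank on the gearbox with the hand off it and the rack at the reader. I'll triangulate the knob's height from two cameras to confirm the hub is down.

Run:
```python
from h import *
from scipy.optimize import least_squares
def proj(c,w):
    p=camera_params(c);q=p['extrinsics'][:3,:3]@w+p['extrinsics'][:3,3];return np.array([p['cx']+p['fx']*q[0]/q[2],p['cy']+p['fy']*q[1]/q[2]])
e=np.array([.589,-.018,.123]);e[:2]=np.array([.5305,-.0317])+.06*np.array([np.cos(.25),np.sin(.25)])
ob={}
for c in('scene','top'):
    im=grab_frame(c);hsv=cv2.cvtColor(im,cv2.COLOR_RGB2HSV)
    m=((hsv[...,0]<8)|(hsv[...,0]>172))&(hsv[...,1]>120)&(hsv[...,2]>50)
    n,l,st,ce=cv2.connectedComponentsWithStats(m.astype(np.uint8))
    u=proj(c,e);i=min((i for i in range(1,n) if st[i,4]>15),key=lambda i:np.hypot(*(ce[i]-u)))
    print(c,'expected',u.round(1),'seen',ce[i].round(1),st[i]);ob[c]=ce[i]
    for nm in('crank','jar','reagent','tube_rack','rack_top'):print(nm,[(np.round(d['location'],3).tolist(),round(d['p'],2)) for d in look_for(nm,c)][:2])
r=least_squares(lambda w:np.r_[proj('scene',w)-ob['scene'],proj('top',w)-ob['top']],e);print('knob mid',r.x,r.cost,state()['clock'])
```

```text
scene expected [324.8 211.1] seen [393.1 253.8] [391 249   6  10  48]
crank [([0.304, 0.15, 0.023], 0.46)]
jar []
reagent []
tube_rack [([0.749, 0.046, 0.044], 0.89)]
rack_top [([0.523, -0.236, 0.065], 0.68)]
top expected [341.5 162.5] seen [338.  163.5] [334 159   9  11  77]
crank [([0.529, -0.034, 0.108], 0.7), ([0.299, 0.164, 0.027], 0.61)]
jar [([0.397, -0.004, 0.055], 0.74)]
reagent [([0.674, 0.282, 0.075], 0.59)]
tube_rack [([0.734, 0.056, 0.039], 0.69), ([0.532, -0.028, 0.102], 0.36)]
rack_top [([0.491, -0.239, 0.068], 0.59)]
knob mid [0.66557878 0.03507443 0.00515867] 806.3191007186853 24.5833
```

Converted, 0.2 m is 0.25, 0.12 m is 0.15.

```bash
echo '[{"jaw":0.05, "x":0.05, "z":-0.0375}, {"jaw":0.05, "x":0.1, "z":-0.0625}, {"jaw":0.05, "x":0.15, "z":-0.0625}, {"jaw":0.05, "x":0.2, "z":-0.0625}, {"jaw":0.05, "x":0.25, "z":-0.0625}, {"jaw":0.05, "x":0.25, "z":-0.0625}, {"jaw":0.05, "x":0.25, "z":-0.0625}]' | python3 -m creep | head -2
python3 - <<'E'
from h import *
from scipy.optimize import least_squares
def proj(c,w):
    p=camera_params(c);q=p['extrinsics'][:3,:3]@w+p['extrinsics'][:3,3];return np.array([p['cx']+p['fx']*q[0]/q[2],p['cy']+p['fy']*q[1]/q[2]])
e=np.array([.587,-.010,.123])
ob={}
for c in('scene','top'):
    im=grab_frame(c);cv2.imwrite(f'pics/end_{c}.png',im[:,:,::-1]);hsv=cv2.cvtColor(im,cv2.COLOR_RGB2HSV)
    m=((hsv[...,0]<8)|(hsv[...,0]>172))&(hsv[...,1]>120)&(hsv[...,2]>50)
    n,l,st,ce=cv2.connectedComponentsWithStats(m.astype(np.uint8))
    u=proj(c,e);i=min((i for i in range(1,n) if st[i,4]>15),key=lambda i:np.hypot(*(ce[i]-u)))
    print(c,'expected',u.round(1),'seen',ce[i].round(1),st[i]);ob[c]=ce[i]
    print([(np.round(d['location'],3).tolist(),round(d['p'],2)) for d in look_for('crank',c)][:2])
r=least_squares(lambda w:np.r_[proj('scene',w)-ob['scene'],proj('top',w)-ob['top']],e);print('knob mid',r.x,r.cost)
d=r.x[:2]-[.5305,-.0317];print(np.linalg.norm(d),np.degrees(np.arctan2(d[1],d[0])))
E
```

```text
clock: 25.17
tcp_pos: [0.6939, 0.077, 0.2844]
scene expected [326.5 209.2] seen [325.7 208.5] [321 200  10  19 164]
[([0.539, -0.032, 0.101], 0.84), ([0.308, 0.155, 0.03], 0.7)]
top expected [338.4 163.2] seen [337.1 164.4] [334 159   8  11  61]
[([0.524, -0.031, 0.105], 0.82), ([0.301, 0.162, 0.027], 0.6)]
knob mid [ 0.5838791  -0.00785119  0.12192921] 0.10821539035140293
0.05846447069448588 24.074216173211877
```

```bash
python3 -c "
from station import close_job; print(close_job())"
```

```text
the job is handed in; nothing more can be done
None
```

The job is handed in at about 25 s: the crank sits fully down on the shaft with the hand off it, and the carriage is wound clockwise about 685° onto its stop, where the force rose to 9.6 N against 2–5 N while winding. I viewed 12 pictures, 2 over the limit of 10.

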